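# Find the socket for the nut under the wheel drive's flap

### The arm

A 6-joint arm with a two-finger parallel gripper is mounted at the origin on the work surface. World frame = base frame: x ahead of the robot, y to its left, z up, the work surface at z = 0. Lengths are in m, angles in degrees, forces in N, time in s.
With the tool pointing down it reaches from about 0.4 to 0.825 m from the base axis. Payload 7 kg.
Tool frame: the origin (TCP) lies at the very end of the fingers, on their centre line; the grasp point (between the pads) lies 19 mm behind it; x points along the fingers, z is the direction in which the jaws open and shut, and the axes are right-handed (so a half turn about x gives the same grasp; the last joint's range is limited). The gripper opens to 88 mm and grips with 3 to 60 N. Pads are 19 mm wide; open, the fingers measure 130 mm over their backs; the gripper's body (78 mm by 193 mm) begins 47 mm behind the grasp point.
Start: joints at [87.897, 20.546, 0.682, 0, -70.136, -16.507], TCP at [0.215, 0.64, 0.227] pointing down, gripper open.
Joint ranges: [-176.03, 176.03], [-82.01, 121.73], [-58.28, 71.71], [-173.87, 95.51], [-174.79, -0.11], [-173.66, 173.66]. Speed limits (degrees/s): [136.94, 136.94, 172.46, 180, 180, 180].

### API

Orientations are given as [roll, pitch, yaw] about the fixed x, y, z axes, in that order (R = Rz(yaw) Ry(pitch) Rx(roll)).
In Python, from plant import * gives the robot as it stands.
- The arm moves only by the tool arm_command, never from a script. Its argument "commands" is one flat list of numbers, 5 for each row, row after row: the shift along the tool's x, y, z in mm, then the turn about the tool's x in degrees, then the opening in per cent of the stroke, from 0 (shut) to 100 (fully open). A call has 1 to 5 rows; each row shifts and turns the pose as measured when the row begins, along the tool's axes as they then stand; what a row does not reach is not made up. A row lasts 1/8 s, in which the tool goes at most 62.5 mm and 10.7 degrees, less where a joint would pass 70% of its speed; a pose out of reach is approached as far as the arm can. A call is refused whole if a number of a shift passes 62.5 or a number of a turn 10.7, either way. A call with a gripper value outside its range is refused whole. The fingers move at their own pace and stop on an object; the grip force is fixed at half the most. Time passes only in rows, so rows that do not move let the fingers close. It gives the time, the measured TCP pose, the force and the opening at its end, in the units of the state.
- get_obs(): the state, without advancing time (a new reading comes with each control period).
- snapshot(name): name is "side" or "top" or "wrist"; returns a dict with "frame" (384x512x3 uint8, blue, green, red), "fov_y" (degrees; the focal length in pixels is half the picture's height over the tangent of half this angle, whatever the lens; pixels are square), "cx", "cy" (the principal point, pixels), "world_to_cam" (4x4, takes a point from world to camera coordinates). Camera axes: x right, y up, looking along -z (the intrinsics and any distortion apply to the point x, -y, -z); pixel columns grow to the right and rows downward; lengths in m; the calibration is good to about 2 mm. A picture is of the moment at which its call begins. There is no depth.
- close_job(): hands the job in, once; it reports no verdict.
The state is a dict: "clock": time; "joint_pos": joint angles; "qvel": joint speeds; "tau": joint torques, N m; "tool_pos": TCP position; "orientation": TCP orientation; "force": force on the tool from outside, world axes, zero at the start; "moment": the same for the moment, N m; "opening": finger opening in m.
Only numpy, scipy, OpenCV 4.12 (cv2) and the standard library are available. Lean on these libraries where they do the work, as an engineer would, in place of code of your own. Each camera call takes 0.05 s, during which the arm holds its last target. There are 200 camera calls.

### The job

Use the palette knife's blade in the notch to lever up the flap of the potter's wheel drive and swing it fully back, then lay the knife down flat on the table. Try the two sockets from the ware board on the hexagon nut under the flap to find the one that fits; if the first does not, stand it upright on the board again. Finish still gripping the right socket, pushed fully home on the nut, and do not let go; leave the other things on the table where they are.

Things in the scene. Friction and masses are not known exactly. Their poses are not given: they have to be found in the camera images.
- notch (a point): middle of the 50 mm wide, 14 mm high pry notch in the right-hand (-y) wall of the drive unit, at the wall's outer face, 7 mm under the flap, 49 mm above the table. Axes: x along the notched wall, y from the notch straight into the box towards the hinge, z up
- drive: the drive unit, fixed to the table: a grey steel box, 140 (x) x 120 (y) x 56 mm high, walls 6 mm, inner deck 28 mm above the table, a dark motor on its far (+x) end up to 90 mm high. Origin: centre of its underside; axes as notch
- flap (a joint): angle of the aluminium flap (140 x 120 x 4 mm, 80 g, underside 56 mm above the table) covering the box: 0 shut, 2.6 fully back against its stop. Nothing latches it; lifting its free edge takes about 0.5 N. It falls shut below about 1.5 rad and falls fully open beyond about 1.7 rad
- flap_hinge (a point): middle of the flap's hinge line, which runs along the box's x axis on the wall opposite the notch, 120 mm from the notched outer wall face, 56 mm above the table; the flap's free edge is at the notched wall. This frame turns with the flap
- nut: fixed steel hexagon nut under the flap, 24 mm across flats, with its origin on its axis at its underside, 30 mm above the table, on a washer 38 mm wide that a socket's mouth comes down to when fully home. Nut 14 mm high with a bevelled top (the upper 4 mm), then a stud end 12 mm wide to 17 mm. x axis: square to one pair of its flats (60 degree symmetry); z: up
- knife_mid (a point): centre of the wooden handle of the palette knife lying flat on the table; handle 110 long x 18 wide x 20 mm high, this point 10 mm above its underside. x axis: along the knife towards the blade's tip; z: up.
- knife_tip (a point): tip of the palette knife's blade (middle of its end), 145 mm from the handle's centre along the knife. The stiff blade is 90 mm long, 22 mm wide, 2.5 mm thick and goes on from the handle's end at the height of the handle's centre
- knife: the same palette knife; origin under the middle of its handle, axes as knife_mid. Mass about 90 g, balanced about 6 mm from the handle's middle towards the tip
- board: fixed plywood ware board on the table, 220 (x) x 100 (y) x 15 mm thick, on which the sockets stand; origin at the centre of its underside
- socket_a_mid (a point): centre (on the axis, 40 mm above the underside) of one of two outwardly alike steel sockets standing upright, open end down, on the board, either way round. 80 mm tall: round body 36 mm across up to 36 mm, then a square 14 x 14 mm adapter shank from 36 to 80 mm above the underside (the place to grip). x and y: square to the shank's faces; z: up
- socket_a: that socket, about 150 g; origin in the middle of its open underside, same axes. The six-sided opening is 20 mm deep, two of its flats facing +x and -x. Only one of the two is wide enough for the nut (1.2 mm play a side); the other is too small and comes to rest on top of it, about 14 mm higher than seated. Which one fits is not told: try
- socket_b_mid (a point): centre (on the axis, 40 mm above the underside) of one of two outwardly alike steel sockets standing upright, open end down, on the board, either way round. 80 mm tall: round body 36 mm across up to 36 mm, then a square 14 x 14 mm adapter shank from 36 to 80 mm above the underside (the place to grip). x and y: square to the shank's faces; z: up
- socket_b: that socket, about 150 g; origin in the middle of its open underside, same axes. The six-sided opening is 20 mm deep, two of its flats facing +x and -x. Only one of the two is wide enough for the nut (1.2 mm play a side); the other is too small and comes to rest on top of it, about 14 mm higher than seated. Which one fits is not told: try
- mug: bystander, to be left alone: terracotta mug, 72 mm wide, 90 mm high, at the back
- scraper: bystander, to be left alone: flat yellow plastic scraper with a slot, 110 x 68 x 4 mm, near the robot
- rib: bystander, to be left alone: flat wooden rib, 120 x 35 x 8 mm, at the back
- bowl: bystander, to be left alone: blue glazed bowl, 100 mm wide, 45 mm high, at the left near the robot
- tile: bystander, to be left alone: square fired clay tile, 80 x 80 x 9 mm, at the far right
- spanner: bystander, to be left alone: flat steel open-ended spanner, 180 mm long, at the right near the robot
Things that resemble listed ones, but are neither listed nor needed, are in the scene too. Several things look just like the board: the one meant starts nearest to the robot's base.

How it is judged (in metres and radians):
On the way, in this order (a step that is already met when the one before it is completed fails the run):
1. the knife has levered the flap up off its box (value of joint flap above 0.2 rad and contact force between knife and flap above 0.05 N), for 0.1 s.
2. the flap is swung fully back (value of joint flap above 2.2 rad), for 0.2 s.
At the end, for the whole second after the job is handed in: The flap is open beyond 2.2 rad; one socket is held in the fingers (over 1.5 N) with its mouth within 4 mm of the nut's underside, within 6 mm of its axis and upright within 0.1 rad; the other socket stands upright on the board, not touched; the knife lies flat on the table, not touched (value of joint flap above 2.2 rad and ((z of socket_a in the frame of nut below 0.004 m and horizontal distance between socket_a_mid and nut below 0.006 m and angle between each of socket_a_mid, socket_b_mid's own z axis and vertical below 0.1 rad and contact force between the fingers and socket_a above 1.5 N and z of socket_b in the frame of board between 0.009 and 0.021 m and x of socket_b in the frame of board between -0.11 and 0.11 m and y of socket_b in the frame of board between -0.05 and 0.05 m and contact force between the fingers and socket_b below 0.1 N) or (z of socket_b in the frame of nut below 0.004 m and horizontal distance between socket_b_mid and nut below 0.006 m and angle between each of socket_b_mid, socket_a_mid's own z axis and vertical below 0.1 rad and contact force between the fingers and socket_b above 1.5 N and z of socket_a in the frame of board between 0.009 and 0.021 m and x of socket_a in the frame of board between -0.11 and 0.11 m and y of socket_a in the frame of board between -0.05 and 0.05 m and contact force between the fingers and socket_a below 0.1 N)) and height (world z) of knife_mid below 0.018 m and height (world z) of knife_tip below 0.025 m and contact force between the fingers and knife below 0.1 N and linear speed of knife below 0.02 m/s); the arm keeps its last pose, push and grip.
It fails at once if another thing on the table (mug, scraper, rib, bowl, tile, spanner) was moved more than 40 mm (distance of any of mug, scraper, rib, bowl, tile, spanner from where it was at the start of the episode above 0.04 m).
It also fails if it takes over 72 s, if anything falls off the work surface, if the arm or the gripper's body presses on something with over 40 N, if the wrist force passes 120 N, or if a joint passes its speed limit or range.

## Working session

There is one attempt and no reset: what is moved stays moved. The work goes in short steps, Python scripts to look and compute and a tool call to move; the robot and the scene stay as the last step left them, time stands still between calls to the robot, and variables do not carry over. Pictures are saved under pics/ and viewed, about 8 in all and at most 12, crops included, and the job is handed in when it is done.

Besides the shell and the picture viewer there is one more tool, called after "Call:" as name(argument=value, ...), one argument or row to a line, values as JSON. arm_command: Moves the arm, as the interface text tells. Its arguments: {"type":"object","properties":{"commands":{"type":"array"}},"required":["commands"]}

```bash
ls; mkdir -p pics
cat > h.py <<'E'
from plant import *
import numpy as np, cv2
def cam(n):
    s=snapshot(n); H,W=s["frame"].shape[:2]
    f=H/2/np.tan(np.radians(s["fov_y"])/2)
    s["K"]=np.array([[f,0,s["cx"]],[0,f,s["cy"]],[0,0,1]]); return s
D=np.diag([1,-1,-1,1.])
def proj(s,P):
    P=np.atleast_2d(P); q=(D@s["world_to_cam"]@np.c_[P,np.ones(len(P))].T)[:3]
    return (s["K"]@(q/q[2]))[:2].T
def ray(s,uv):
    M=np.linalg.inv(D@s["world_to_cam"]); d=M[:3,:3]@np.linalg.inv(s["K"])@[uv[0],uv[1],1]
    return M[:3,3],d/np.linalg.norm(d)
def onz(s,uv,z):
    o,d=ray(s,uv); return o+d*(z-o[2])/d[2]
E
python3 - <<'E'
from h import *
import pickle
o=get_obs(); print({k:np.round(v,3) for k,v in o.items()})
for n in("top","side","wrist"):
    s=cam(n); cv2.imwrite(f"pics/{n}0.png",s["frame"]); pickle.dump(s,open(f"{n}0.pkl","wb"))
    print(n,[k for k in s],s["fov_y"],s["cx"],s["cy"],np.round(s["world_to_cam"],3).tolist())
a,b=[cv2.imread(f"pics/{n}0.png") for n in("top","side")]
cv2.imwrite("pics/top0b.png",cv2.resize(a,(768,576),interpolation=cv2.INTER_CUBIC))
E
```

```text
pics
{'clock': np.float64(0.0), 'joint_pos': array([ 8.7896e+01,  2.0590e+01,  6.3400e-01, -1.8000e-02, -7.0136e+01,
       -1.6507e+01]), 'qvel': array([-0.04 ,  0.057, -0.085, -0.044, -0.015, -0.034]), 'tau': array([-2.0000e-03, -5.8271e+01,  2.9307e+01,  6.9980e+00,  7.0000e-03,
       -0.0000e+00]), 'tool_pos': array([0.215, 0.639, 0.226]), 'orientation': array([   5.959,   89.907, -102.658]), 'force': array([ 0.531, -0.439,  0.372]), 'moment': array([ 0.033, -0.015,  0.017]), 'opening': np.float64(0.088)}
top ['frame', 'fov_y', 'cx', 'cy', 'world_to_cam', 'K'] 51.07142950905373 251.88837250785312 194.79203252764867 [[0.024, -1.0, 0.014, -0.072], [0.998, 0.025, 0.061, -0.548], [-0.061, 0.013, 0.998, -1.313], [0.0, 0.0, 0.0, 1.0]]
side ['frame', 'fov_y', 'cx', 'cy', 'world_to_cam', 'K'] 54.376360862205715 258.79816929769186 188.7559545055515 [[-0.962, -0.271, 0.02, 0.524], [0.186, -0.601, 0.777, -0.18], [-0.199, 0.751, 0.629, -0.828], [0.0, 0.0, 0.0, 1.0]]
wrist ['frame', 'fov_y', 'cx', 'cy', 'world_to_cam', 'K'] 65.77919896880952 249.665786222498 192.64976564681396 [[-0.319, -0.948, -0.0, 0.675], [0.907, -0.305, -0.29, 0.036], [0.275, -0.093, 0.957, -0.389], [0.0, 0.0, 0.0, 1.0]]
```

View pics/top0b.png

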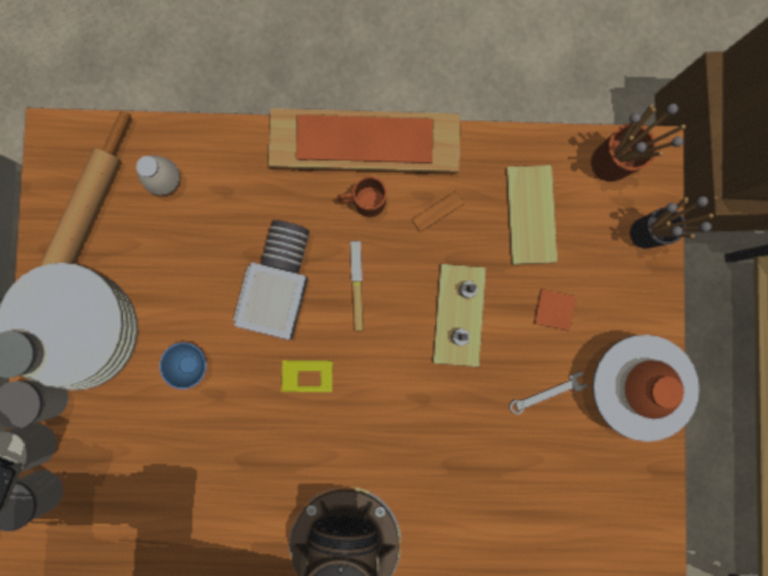

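View pics/side0.png

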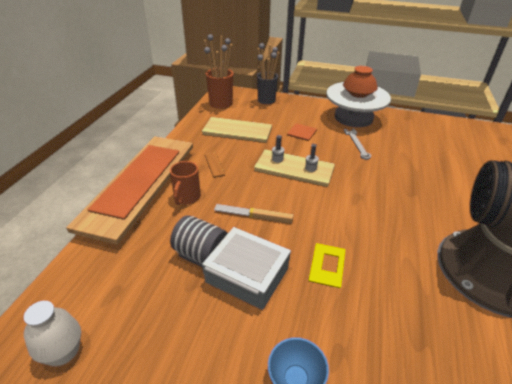

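```bash
cat > m.py <<'E'
from h import *
import pickle
s=pickle.load(open("top0.pkl","rb")); im=s["frame"]; hsv=cv2.cvtColor(im,cv2.COLOR_BGR2HSV)
def blob(mask,box):
    m=np.zeros_like(mask); x0,y0,x1,y1=box; m[y0:y1,x0:x1]=mask[y0:y1,x0:x1]
    c=max(cv2.findContours(m,cv2.RETR_EXTERNAL,cv2.CHAIN_APPROX_NONE)[0],key=cv2.contourArea); return c
def rect(c,z):
    P=np.array([onz(s,p,z)[:2] for p in c.reshape(-1,2)],np.float32)*1000
    (cx,cy),(w,h),a=cv2.minAreaRect(P); return np.round([cx,cy,w,h,a],1)
low=((hsv[...,1]<70)&(hsv[...,2]>90)).astype(np.uint8)
yel=cv2.inRange(hsv,(18,60,100),(40,200,255))
print("HSV flap",hsv[200,180],hsv[178,168],"box motor",hsv[160,190],"handle",hsv[203,238],"blade",hsv[175,237],"board",hsv[240,300])
print("flap",rect(blob(low,(150,170,210,232)),.060))
print("blade",rect(blob(low,(225,155,250,190)),.011))
print("handle",rect(blob(cv2.inRange(hsv,(14,50,120),(40,255,255)),(225,183,250,225)),.02))
print("board",rect(blob(yel,(280,170,330,250)),.015))
sd=pickle.load(open("side0.pkl","rb"))
cr=im[150:260,145:345]; cr=cv2.resize(cr,None,fx=4,fy=4,interpolation=cv2.INTER_CUBIC); 
sf=sd["frame"][125:310,160:345]; sf=cv2.resize(sf,(440,440),interpolation=cv2.INTER_CUBIC)
cv2.imwrite("pics/crop1.png",cr); cv2.imwrite("pics/crop2.png",sf)
E
python3 m.py
```

```text
HSV flap [ 34  11 160] [105  12 165] box motor [ 0  9 82] handle [ 21 113 160] blade [ 54   8 163] board [ 24  99 160]
flap [523.8 174.1 128.4 141.4  77.4]
blade [617.8  -9.   87.1  23.3   1.6]
handle [516.6 -14.   78.4 113.8  78.2]
board [ 504.4 -239.5  101.7  220.2   86.5]
```

View pics/crop1.png

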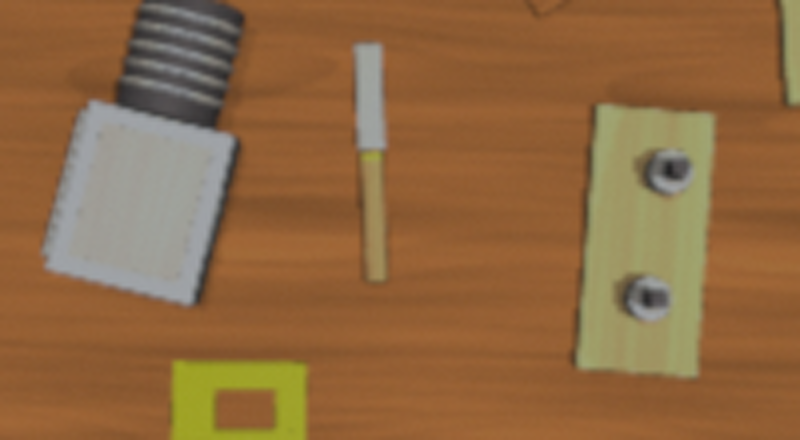

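```bash
cat >> h.py <<'E'
from scipy.spatial.transform import Rotation as Ro
def pose():
    o=get_obs(); return np.array(o["tool_pos"])*1000, Ro.from_euler("xyz",o["orientation"],degrees=True).as_matrix(), o
def go(p,yaw=None):
    """shift in tool axes (mm) to TCP p (mm), and turn (deg, about tool x) to bring tool y to world heading yaw"""
    t,R,o=pose(); d=R.T@(np.array(p)-t); out=[np.round(d,1)]
    h=np.degrees(np.arctan2(R[1,1],R[0,1])); out.append(("tooly heading",round(h,1)))
    if yaw is not None:
        # tool x is down: + turn about it lowers the heading
        out.append(("turn",round((h-yaw+180)%360-180,1)))
    out+= ["tcp",np.round(t,1),"clk",round(float(o["clock"]),2),"j6",np.round(o["joint_pos"][5],1),"F",np.round(o["force"],1),"open",np.round(o["opening"]*1000,1)]
    print(*out)
E
python3 - <<'E'
from h import *
import pickle
s=pickle.load(open("top0.pkl","rb"))
c=lambda u,v:(145+u/4-.375,150+v/4-.375)
f=lambda u,v,z:np.round(onz(s,c(u,v),z)*1000,1)
for n,p in {"flap farL":(90,102,.06),"farR":(238,137,.06),"nearR":(195,305,.06),"nearL":(44,268,.06),"tip":(368,43,.011),"hend":(375,282,.02),"collar":(371,152,.02),"sockfar top":(676,168,.095),"socknear top":(655,297,.095)}.items(): print(n,f(*p))
t,R,o=pose(); print("R",np.round(R,3).tolist())
w=pickle.load(open("wrist0.pkl","rb")); C=-w["world_to_cam"][:3,:3].T@w["world_to_cam"][:3,3]*1000
print("wristcam in tool",R.T@(C-t),"axes",np.round(w["world_to_cam"][:3,:3]@R,3).tolist())
go([518,-12,150],0)
E
```

```text
flap farL [602.7 214.9  60. ]
farR [577.7  95.7  60. ]
nearR [442.8 125.6  60. ]
nearL [469.2 246.4  60. ]
tip [663.4  -4.9  11. ]
hend [464.4 -16.2  20. ]
collar [571.5 -10.1  20. ]
sockfar top [ 559.1 -250.2   95. ]
socknear top [ 458.3 -235.4   95. ]
R [[-0.0, 0.948, -0.319], [-0.001, -0.319, -0.948], [-1.0, 0.0, 0.001]]
wristcam in tool [-1.56629629e+02  7.79623606e+01 -7.70303391e-02] axes [[0.001, 0.0, 1.0], [0.29, 0.957, -0.001], [-0.957, 0.29, 0.001]]
[ 76.6 494.8 520.5] ('tooly heading', np.float64(-18.6)) ('turn', np.float64(-18.6)) tcp [215.3 639.3 225.8] clk 0.15 j6 -16.5 F [-0.3 -0.3  0.2] open 88.0
```

Call:
arm_command(
  commands=[0,41,43,0,100,0,41,43,0,100,0,41,43,0,100,0,41,43,0,100,0,41,43,0,100],
)

```text
clock: 0.78
tool_pos: [0.3422, 0.3649, 0.2233]
orientation: [10.2, 89.7, -98.1]
force: [1.3, 1.0, 0.0]
opening: 0.0881
```

Call:
arm_command(
  commands=[0,41,43,0,100,0,41,43,0,100,0,41,43,0,100,0,41,43,0,100,0,41,43,0,100],
)

```text
clock: 1.4
tool_pos: [0.4714, 0.0871, 0.2255]
orientation: [36.5, 89.8, -71.6]
force: [0.7, 1.3, 0.1]
opening: 0.0875
```

Call:
arm_command(
  commands=[0,41,43,0,100,0,41,43,0,100,20,0,0,-10,100,20,0,0,-10.7,100],
)

```text
clock: 1.9
tool_pos: [0.5253, -0.029, 0.1859]
orientation: [50.0, 89.7, -37.4]
force: [-0.9, 0.2, 0.6]
opening: 0.0872
```

```bash
cat > w.py <<'E'
from h import *
import pickle,sys
s=cam("wrist"); pickle.dump(s,open(sys.argv[1]+".pkl","wb")); cv2.imwrite("pics/%s.png"%sys.argv[1],s["frame"])
E
python3 - <<'E'
from h import *
go([518,-13,150],2)
E
python3 w.py w1
```

```text
[ 35.9  -6.7 -16.4] ('tooly heading', np.float64(2.6)) ('turn', np.float64(0.6)) tcp [525.3 -29.  185.9] clk 1.9 j6 74.1 F [-0.9  0.2  0.6] open 87.2
```

View pics/w1.png

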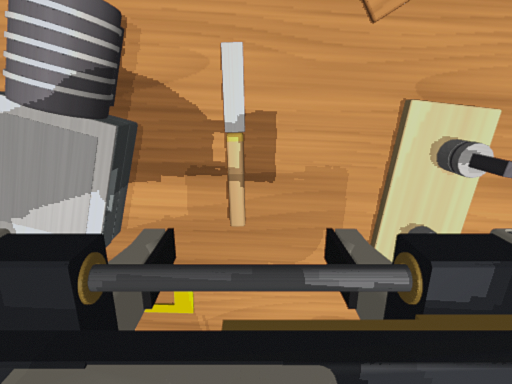

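```bash
cat > kn.py <<'E'
from h import *
import pickle,sys
s=pickle.load(open(sys.argv[1]+".pkl","rb")); 
for a in sys.argv[2:]:
    u,v,z=map(float,a.split(",")); print(a,np.round(onz(s,(u,v),z/1000)*1000,1))
E
python3 kn.py w1 232,42.5,11 222,132,11 244.5,132,11 232,225,20 244,225,20 228,136,20 241.5,136,20
python3 - <<'E'
from h import *
import pickle
s=pickle.load(open("w1.pkl","rb"));h=cv2.cvtColor(s["frame"],cv2.COLOR_BGR2HSV)
for v in(60,90,120,150,170,190,205,215): print(v,[tuple(int(a) for a in x) for x in s["frame"][v,214:256:3]])
E
```

```text
232,42.5,11 [661.6  -4.6  11. ]
222,132,11 [571.8   3.8  11. ]
244.5,132,11 [573.  -20.9  11. ]
232,225,20 [465.9 -10.8  20. ]
244,225,20 [466.5 -24.8  20. ]
228,136,20 [568.7  -3.5  20. ]
241.5,136,20 [569.4 -17.9  20. ]
60 [(82, 144, 202), (82, 145, 202), (50, 102, 158), (210, 210, 209), (207, 209, 206), (207, 209, 206), (204, 206, 206), (208, 210, 206), (209, 211, 207), (211, 211, 208), (74, 133, 193), (78, 138, 196), (76, 137, 194), (77, 137, 194)]
90 [(76, 134, 191), (76, 133, 191), (75, 135, 193), (202, 198, 195), (206, 209, 207), (207, 209, 207), (208, 210, 207), (211, 211, 207), (210, 211, 207), (213, 213, 208), (95, 126, 170), (74, 131, 188), (74, 131, 186), (74, 131, 187)]
120 [(57, 102, 152), (58, 102, 153), (57, 103, 154), (49, 90, 139), (214, 216, 211), (211, 213, 208), (212, 212, 208), (215, 213, 209), (148, 150, 151), (149, 150, 152), (93, 101, 113), (51, 92, 140), (52, 94, 140), (51, 93, 141)]
150 [(76, 133, 190), (75, 131, 188), (76, 132, 188), (76, 134, 190), (54, 97, 147), (127, 180, 209), (131, 183, 208), (134, 188, 207), (143, 198, 210), (81, 119, 153), (47, 85, 
[... 264 characters left out ...]
128)]
190 [(71, 126, 181), (71, 126, 180), (70, 125, 180), (70, 125, 180), (50, 89, 135), (83, 123, 157), (115, 164, 202), (119, 168, 206), (123, 174, 208), (123, 174, 209), (61, 95, 128), (71, 126, 181), (69, 125, 180), (70, 126, 180)]
205 [(70, 125, 179), (69, 124, 180), (72, 127, 181), (72, 126, 182), (72, 128, 184), (44, 72, 101), (113, 162, 200), (116, 166, 204), (120, 172, 208), (122, 173, 209), (70, 106, 138), (71, 128, 185), (72, 128, 184), (74, 129, 184)]
215 [(73, 130, 185), (72, 129, 185), (71, 128, 184), (73, 129, 185), (75, 131, 188), (40, 70, 106), (110, 159, 197), (116, 165, 202), (120, 171, 208), (123, 173, 209), (88, 130, 164), (71, 127, 183), (72, 127, 183), (72, 126, 182)]
```

Call:
arm_command(
  commands=[20,-5,-16,-0.8,100,55,0,0,0,100,45,0,0,0,100,0,0,0,0,100],
)

```text
clock: 2.45
tool_pos: [0.5185, -0.013, 0.0619]
orientation: [18.5, 89.8, -68.1]
force: [0.7, -0.8, 0.9]
opening: 0.0879
```

```bash
python3 -c "
from h import *
go([520,-13,4],3.4); print(get_obs()['joint_pos'])"
```

```text
[57.9  1.4 -0.1] ('tooly heading', np.float64(3.4)) ('turn', np.float64(-0.0)) tcp [518.5 -13.   61.9] clk 2.45 j6 72.7 F [ 0.7 -0.8  0.9] open 87.9
[ 20.43706177  15.7982466  -31.09757286   0.31324272 -43.09920689
  72.73312572]
```

Call:
arm_command(
  commands=[40,1.5,0,0,100,17,0,0,0,100,0,0,0,0,0,0,0,0,0,0,0,0,0,0,0],
)

```text
clock: 3.08
tool_pos: [0.5271, -0.0107, 0.013]
orientation: [81.1, 89.3, -5.7]
force: [1.4, -0.2, 0.2]
opening: 0.0631
```

Call:
arm_command(
  commands=[0,0,0,0,0,0,0,0,0,0,0,0,0,0,0],
)

```text
clock: 3.45
tool_pos: [0.5279, -0.0104, 0.0148]
orientation: [85.5, 89.1, -1.3]
force: [0.2, 0.1, -1.1]
opening: 0.0334
```

Call:
arm_command(
  commands=[6,0,0,0,45,0,0,0,0,45],
)

```text
clock: 3.7
tool_pos: [0.5278, -0.0105, 0.0082]
orientation: [85.0, 89.1, -1.8]
force: [-0.5, 0.5, -0.6]
opening: 0.039
```

```bash
python3 -c "
from h import *
go([520,-13,4],3.4); o=get_obs(); print(o['joint_pos'],o['qvel'],o['force']); print(np.round(pose()[1],4))"
```

```text
[ 4.1 -8.   2. ] ('tooly heading', np.float64(3.2)) ('turn', np.float64(-0.2)) tcp [527.8 -10.5   8.2] clk 3.7 j6 72.3 F [-0.5  0.5 -0.6] open 39.0
[ 20.4121461   20.76872379 -33.4810102    0.57025326 -34.95148092
  72.3168187 ] [-0.05088587 -0.5090378   0.39852147  0.32638978 -0.25188036 -0.04520217] [-0.45236894  0.54367543 -0.60369744]
[[ 1.510e-02  9.983e-01  5.570e-02]
 [-5.000e-04  5.570e-02 -9.984e-01]
 [-9.999e-01  1.500e-02  1.300e-03]]
```

Call:
arm_command(
  commands=[4,-8,2,0,45,0,0,0,0,45,0,0,0,0,45],
)

```text
clock: 4.08
tool_pos: [0.5189, -0.0133, 0.0033]
orientation: [83.4, 89.2, -3.4]
force: [0.7, -0.3, 0.1]
opening: 0.0393
```

```bash
python3 -c "
from h import *
go([520,-13,4],3.4); print(np.round(pose()[1],4))"; python3 w.py w2
```

```text
[-0.7  1.1 -0.3] ('tooly heading', np.float64(3.2)) ('turn', np.float64(-0.2)) tcp [518.9 -13.3   3.3] clk 4.08 j6 72.2 F [ 0.7 -0.3  0.1] open 39.3
[[ 1.400e-02  9.984e-01  5.560e-02]
 [-8.000e-04  5.560e-02 -9.985e-01]
 [-9.999e-01  1.390e-02  1.600e-03]]
```

Call:
arm_command(
  commands=[0,0,0,0,0,0,0,0,0,0,0,0,0,0,0,0,0,0,0,0],
)

```text
clock: 4.62
tool_pos: [0.5192, -0.0133, 0.0035]
orientation: [84.0, 89.2, -2.8]
force: [0.3, -0.4, -0.1]
opening: 0.0179
```

```bash
python3 -c "
from h import *
go([520,-13,4],3.4); print(np.round(pose()[1],4))"
```

```text
[-0.5  0.8 -0.2] ('tooly heading', np.float64(3.2)) ('turn', np.float64(-0.2)) tcp [519.2 -13.3   3.5] clk 4.62 j6 72.2 F [ 0.3 -0.4 -0.1] open 17.9
[[ 1.430e-02  9.984e-01  5.560e-02]
 [-7.000e-04  5.560e-02 -9.985e-01]
 [-9.999e-01  1.430e-02  1.500e-03]]
```

Call:
arm_command(
  commands=[-40,0,0,0,0,-40,-24,19,0,0,0,-25,19,0,0,0,0,0,-10.6,0,0,0,0,-10.6,0],
)

```text
clock: 5.25
tool_pos: [0.4693, -0.0551, 0.0851]
orientation: [60.7, 89.2, -4.4]
force: [0.4, 0.9, -1.8]
opening: 0.0178
```

Call:
arm_command(
  commands=[0,0,0,-10.6,0,0,0,0,-10.6,0,0,0,0,-10.6,0,0,0,0,-10.6,0,0,0,0,-10.6,0],
)

```text
clock: 5.88
tool_pos: [0.4682, -0.0553, 0.085]
orientation: [9.0, 89.3, -2.3]
force: [-0.6, 0.6, -1.0]
opening: 0.0176
```

```bash
python3 -c "
from h import *
go([473,-53,60],77.2); print(np.round(pose()[1],4))"; python3 w.py w3
```

```text
[25.   3.1  3.9] ('tooly heading', np.float64(78.7)) ('turn', np.float64(1.5)) tcp [468.2 -55.3  85. ] clk 5.88 j6 150.9 F [-0.6  0.6 -1. ] open 17.6
[[ 1.300e-02  1.965e-01  9.804e-01]
 [-5.000e-04  9.805e-01 -1.965e-01]
 [-9.999e-01  2.000e-03  1.280e-02]]
```

View pics/w3.png

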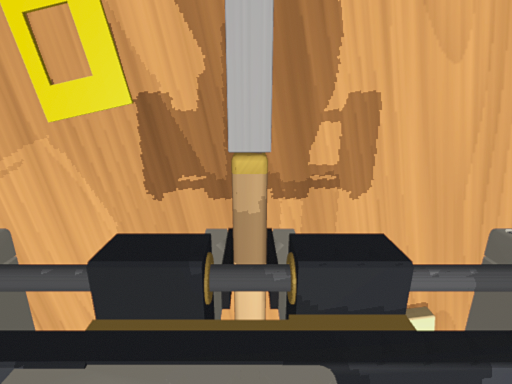

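Call:
arm_command(
  commands=[25,3,4,1.4,0,14,0,0,0,0,0,0,0,0,0],
)

```text
clock: 6.3
tool_pos: [0.4734, -0.053, 0.0454]
orientation: [12.0, 89.2, -0.7]
force: [0.4, -0.4, -1.0]
opening: 0.0177
```

Run:
```python
from h import *
import pickle
go([473,-53,44.5],77.3)
t,R,o=pose(); tip=(t+R@[-6.5,142.4,0]-[0,0,1.7])/1000; print("pred tip",tip)
out=[]
for n in("top","side"):
    s=cam(n); pickle.dump(s,open(n+"1.pkl","wb")); u,v=proj(s,tip)[0]; print(n,u,v)
    x0,y0=int(u)-40,int(v)-40; print(x0,y0)
    c=cv2.resize(s["frame"][y0:y0+80,x0:x0+80],(400,400),interpolation=cv2.INTER_CUBIC)
    cv2.circle(c,(int((u-x0+.5)*5),int((v-y0+.5)*5)),3,(0,0,255),1); out.append(c)
cv2.imwrite("pics/tip.png",np.hstack(out))
```

```text
[ 0.9 -0.1 -0.4] ('tooly heading', np.float64(77.3)) ('turn', np.float64(-0.0)) tcp [473.4 -53.   45.4] clk 6.3 j6 149.4 F [ 0.4 -0.4 -1. ] open 17.7
pred tip [0.50459248 0.08592384 0.05059281]
top 206.75899201823847 206.8482523861408
166 166
side 266.25593361357824 233.11098319724175
226 193
```

View pics/tip.png

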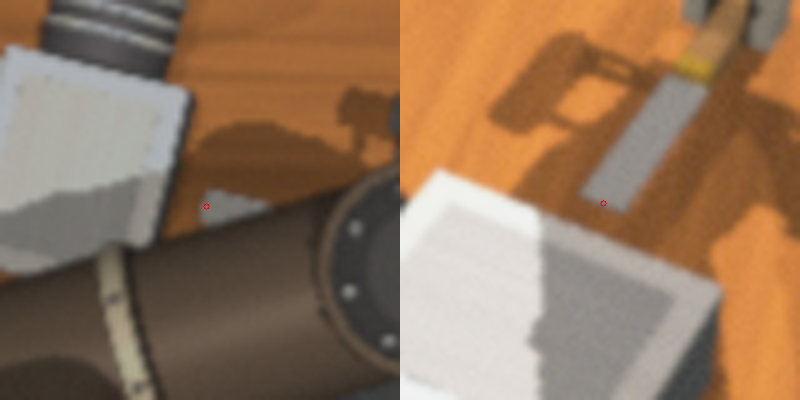

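Call:
arm_command(
  commands=[1.5,20,0,0,0,0,20,0,0,0,0,20,0,0,0,0,0,0,0,0],
)

```text
clock: 6.9
tool_pos: [0.4895, 0.0076, 0.0483]
orientation: [18.0, 88.8, 5.1]
force: [0.4, -0.3, -1.5]
opening: 0.0181
```

Run:
```python
from h import *
import pickle
go([473,-53,44.5],77.3); t,R,o=pose(); print(t+R@[-6.5,142.4,0]-[0,0,1.7], np.round(R[2],3))
u=np.array([.2198,.9755]); print("tip past wall", ((t+R@[-6.5,142.4,0])[:2]-[510.2,110.7])@u)
```

```text
[  3.4 -62.8  -2.6] ('tooly heading', np.float64(77.1)) ('turn', np.float64(-0.2)) tcp [489.5   7.6  48.3] clk 6.9 j6 142.3 F [ 0.4 -0.3 -1.5] open 18.1
[521.13645586 146.4077764   54.0210677 ] [-1.     0.006  0.019]
tip past wall 37.23676887307822
```

Call:
arm_command(
  commands=[-15,0,0,0,0,-16,2,0,0,0,0,0,0,0,0,-15,9,0,0,0,-15,10,0,0,0],
)

```text
clock: 7.52
tool_pos: [0.4901, 0.0254, 0.1098]
orientation: [15.9, 89.1, 2.7]
force: [0.7, 1.0, -1.6]
opening: 0.0175
```

```bash
cat > tp.py <<'E'
from h import *
t,R,o=pose(); p=t+R@[-6.5,142.4,0]-[0,0,1.7]; u=np.array([.2198,.9755])
print("tip d,z rel hinge",120-(p[:2]-[510.2,110.7])@u, p[2]-56,"tcp",t,"F",o["force"],"open",o["opening"],np.round(R[2],3),o["joint_pos"])
E
python3 tp.py
```

```text
tip d,z rel hinge 65.29324388172085 59.22329611996264 tcp [490.08501998  25.378206   109.78450589] F [ 0.68476746  0.98143245 -1.55650501] open 0.017475332136407437 [-1.     0.004  0.016] [ 26.28514643   9.16021942 -32.18138354   0.50782773 -47.79702518
 140.22095964]
```

Call:
arm_command(
  commands=[-12,14,0,0,0,-11,16,0,0,0,-6,16,0,0,0,-3,16,0,0,0,0,16,0,0,0],
)

```text
clock: 8.15
tool_pos: [0.5078, 0.1052, 0.1432]
orientation: [16.5, 89.1, 3.3]
force: [-0.2, -0.7, -1.1]
opening: 0.0179
```

Call:
arm_command(
  commands=[0,16,0,0,0,0,16,0,0,0,0,0,0,0,0,0,0,0,0,0],
)

```text
clock: 8.65
tool_pos: [0.5156, 0.1403, 0.1421]
orientation: [13.9, 89.2, 0.7]
force: [0.1, -0.2, -0.2]
opening: 0.0177
```

```bash
python3 tp.py
python3 - <<'E'
from h import *
import pickle
o=[]
for n,(x,y,w) in {"top":(130,130,130),"side":(150,170,150)}.items():
    s=cam(n); pickle.dump(s,open(n+"2.pkl","wb")); o.append(cv2.resize(s["frame"][y:y+w,x:x+w],(400,400),interpolation=cv2.INTER_CUBIC))
cv2.imwrite("pics/open.png",np.hstack(o))
E
```

```text
tip d,z rel hinge -52.45993582142793 91.41299362221213 tcp [515.62709335 140.32617808 142.11929057] F [ 0.10840649 -0.19655586 -0.22489427] open 0.017746514407139098 [-1.     0.003  0.014] [ 36.62647503  11.07507738 -24.65389082   0.60520247 -53.59992649
 129.87154085]
```

View pics/open.png

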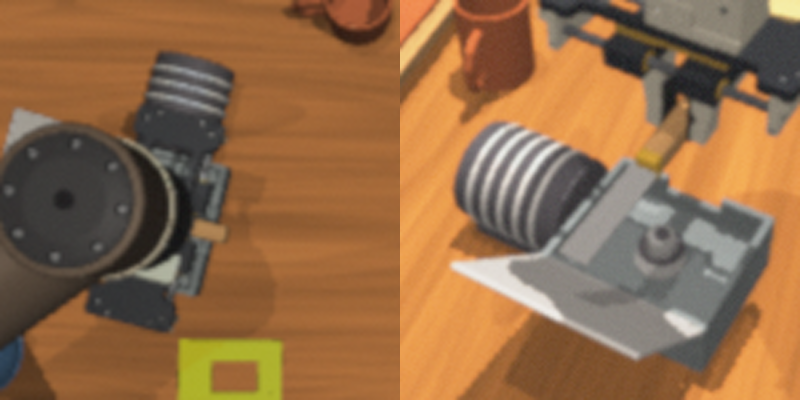

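```bash
python3 w.py w4
python3 - <<'E'
from h import *
import pickle
s=pickle.load(open("w4.pkl","rb")); p=[]
for n in("w4",):
    print(pose()[0])
E
```

```text
[515.68316732 139.91880603 142.35989596]
```

Call:
arm_command(
  commands=[0,-40,0,0,0,0,0,0,0,0],
)

```text
clock: 9.05
tool_pos: [0.5062, 0.0995, 0.1423]
orientation: [14.7, 89.1, 1.5]
force: [0.6, -0.8, -2.4]
opening: 0.0175
```

```bash
python3 w.py w5
python3 - <<'E'
import cv2,numpy as np
a,b=[cv2.imread(f"pics/{n}.png") for n in("w4","w5")]
cv2.imwrite("pics/w45.png",np.hstack([cv2.resize(x[:260],(400,203)) for x in(a,b)]) if 0 else np.hstack([a[:270,56:456],b[:270,56:456]]))
E
python3 tp.py
```

```text
tip d,z rel hinge -11.839022616010993 91.97395482673622 tcp [507.13741502 100.60545207 142.53647112] F [ 0.29103912  0.13893667 -1.09139167] open 0.017577974607062306 [-1.     0.004  0.016] [ 33.36410995   9.3818299  -26.75747052   0.58576743 -53.0642185
 133.12714892]
```

View pics/w45.png

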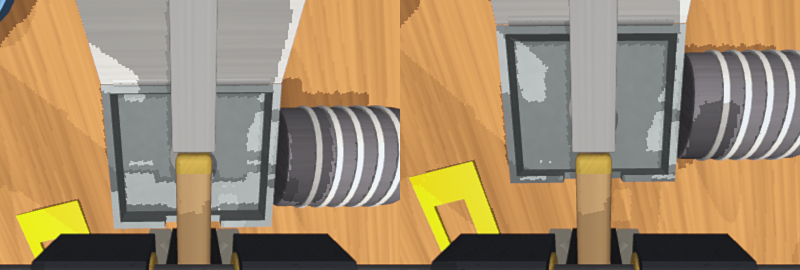

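Call:
arm_command(
  commands=[0,-58,0,0,0,0,-60,0,0,0,0,-58,0,0,0,50,0,0,0,0,50,0,0,0,0],
)

```text
clock: 9.72
tool_pos: [0.4754, -0.0734, 0.0452]
orientation: [19.6, 88.1, 6.5]
force: [1.7, 0.4, -1.1]
opening: 0.018
```

Call:
arm_command(
  commands=[22,0,0,0,0,0,0,0,0,0],
)

```text
clock: 9.98
tool_pos: [0.4746, -0.074, 0.0199]
orientation: [18.1, 88.4, 5.0]
force: [0.1, 0.6, -1.4]
opening: 0.0177
```

```bash
python3 tp.py
```

```text
tip d,z rel hinge 165.63850493245144 -30.087188521024476 tcp [474.63984787 -73.97743647  19.90771516] F [ 0.1151956   0.61534512 -1.41800907] open 0.0176896551100764 [-1.     0.008  0.026] [ 14.90392982  15.79525927 -39.4321303    0.49018562 -33.23644459
 151.5347065 ]
```

Call:
arm_command(
  commands=[12,0,0,0,0,3,0,0,0,0,2,0,0,0,0,0,0,0,0,0],
)

```text
clock: 10.48
tool_pos: [0.4779, -0.0729, 0.0047]
orientation: [19.1, 88.1, 6.0]
force: [0.4, -0.5, -1.3]
opening: 0.0177
```

```bash
python3 tp.py
```

```text
tip d,z rel hinge 163.87576272032675 -45.03295997067273 tcp [477.87271431 -72.88292469   4.65675323] F [ 0.42672499 -0.5270613  -1.31686174] open 0.01774179805782328 [-0.999  0.011  0.031] [ 14.95030763  17.45244087 -40.10081119   0.56777282 -30.60869541
 151.48423514]
```

Call:
arm_command(
  commands=[1.5,0,0,0,0,0,0,0,0,40,0,0,0,0,40,0,0,0,0,40,0,0,0,0,60],
)

```text
clock: 11.1
tool_pos: [0.4789, -0.0727, 0.0042]
orientation: [19.5, 88.0, 6.4]
force: [0.0, -0.1, 0.8]
opening: 0.0406
```

Call:
arm_command(
  commands=[-40,0,0,0,60,-60,0,0,0,100,-50,0,0,0,100,0,50,0,0,100,0,60,0,0,100],
)

```text
clock: 11.72
tool_pos: [0.4981, 0.0333, 0.1603]
orientation: [20.7, 88.0, 7.3]
force: [0.2, -0.4, -0.7]
opening: 0.0851
```

Call:
arm_command(
  commands=[0,60,0,0,100,0,30,0,0,100,0,0,0,0,100],
)

```text
clock: 12.1
tool_pos: [0.52, 0.1271, 0.1622]
orientation: [22.1, 87.9, 8.8]
force: [0.2, -0.3, 0.8]
opening: 0.0876
```

```bash
python3 w.py w6; python3 tp.py
python3 - <<'E'
from h import *
import pickle
s=cam("top"); pickle.dump(s,open("top3.pkl","wb")); a=cv2.imread("pics/w6.png"); b=cv2.resize(s["frame"][150:260,160:340],(491,300),interpolation=cv2.INTER_CUBIC)
cv2.imwrite("pics/w6b.png",np.hstack([a[:300,80:400],b[:,:480]]))
E
```

```text
tip d,z rel hinge -39.43509994043288 112.75541261326944 tcp [519.63252155 126.15016223 162.0655117 ] F [-0.31990275  0.95024501 -0.13649647] open 0.08731098952549626 [-0.999  0.013  0.033] [ 35.36046279   9.19207339 -24.32030679   1.12951604 -54.66512979
 130.73705825]
```

View pics/w6b.png

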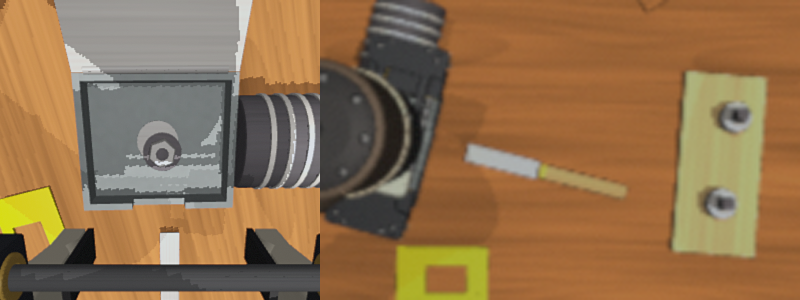

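Run:
```python
import cv2,numpy as np
a=cv2.imread("pics/w6.png")[110:185,200:285]
cv2.imwrite("pics/nut.png",cv2.resize(a,None,fx=8,fy=8,interpolation=cv2.INTER_NEAREST))
```

```text
(no output)
```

View pics/nut.png

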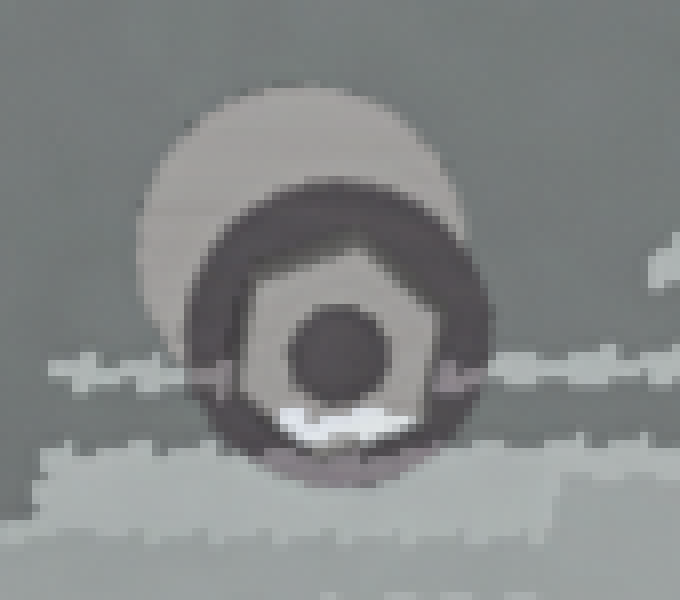

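Run:
```python
from h import *
import pickle
s=pickle.load(open("w6.pkl","rb")); 
f=lambda u,v,z:onz(s,(200+u/8-.5,110+v/8-.5),z/1000)*1000
print("washer",f(338.5,333,30),"stud",f(338,354,47), "diam",f(492,333,30)-f(185,333,30))
for p in [((250,275),(240,400)),((440,315),(430,420)),((340,457),(357,238))]:
    a,b=f(*p[0],42),f(*p[1],42); d=a-b; print("edge heading mod60", (np.degrees(np.arctan2(d[1],d[0])))%180, np.linalg.norm(d))
# box corners check: right wall outer? 
go([515,165,140],-12.8)
```

```text
washer [524.41871074 162.77079549  30.        ] stud [524.22868094 162.78946137  47.        ] diam [36.41010105 -8.73825122  0.        ]
edge heading mod60 71.1778417345555 14.681199734090816
edge heading mod60 71.56782279682352 12.443192983517738
edge heading mod60 71.99172528631688 25.7893825272648
[ 22.1  37.4 -14.2] ('tooly heading', np.float64(76.7)) ('turn', np.float64(89.5)) tcp [519.4 125.3 162.1] clk 12.2 j6 130.8 F [ 0.3 -1.6  0.1] open 87.7
```

Call:
arm_command(
  commands=[-8,-54,1,0,100,-8,-54,1,0,100,-8,-54,1,0,100,-8,-54,1,0,100,-8,-54,1,0,100],
)

```text
clock: 12.82
tool_pos: [0.4561, -0.1478, 0.1992]
orientation: [20.3, 88.0, 7.1]
force: [1.5, -0.1, 0.6]
opening: 0.0878
```

Call:
arm_command(
  commands=[0,-54,1,0,100,0,-52,1,0,100,0,0,0,10.7,100,0,0,0,10.7,100,0,0,0,10.7,100],
)

```text
clock: 13.45
tool_pos: [0.4257, -0.2575, 0.1988]
orientation: [37.6, 88.0, -8.8]
force: [-0.3, 0.7, 0.1]
opening: 0.0877
```

Call:
arm_command(
  commands=[0,0,0,10.7,100,0,0,0,10.7,100,0,0,0,10.7,100,0,0,0,10.7,100,0,0,0,0,100],
)

```text
clock: 14.08
tool_pos: [0.4194, -0.2611, 0.1986]
orientation: [81.1, 88.1, -8.2]
force: [-0.2, 0.2, 0.1]
opening: 0.0876
```

```bash
python3 w.py w7
python3 - <<'E'
from h import *
import pickle
go([440,-243,200],0); s=pickle.load(open("w7.pkl","rb"))
for p in [(559,-250),(458,-235)]: print(proj(s,[np.r_[p,95]/1000,np.r_[p,15]/1000]))
E
```

```text
[ -0.9  20.8 -17.8] ('tooly heading', np.float64(0.8)) ('turn', np.float64(0.8)) tcp [ 419.4 -261.1  198.5] clk 14.12 j6 99.9 F [ 0.1 -0.3 -0.8] open 87.8
[[237.93386323  26.44161601]
 [240.55257563  47.84052002]]
[[220.82609049 153.05039934]
 [227.1356291  144.01923624]]
```

View pics/w7.png

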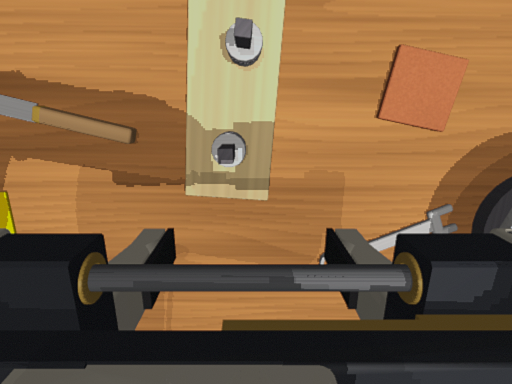

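```bash
cat > sk.py <<'E'
from h import *
import pickle,sys
s=pickle.load(open(sys.argv[1]+".pkl","rb")); im=s["frame"]; h=cv2.cvtColor(im,cv2.COLOR_BGR2HSV)
for a in sys.argv[2:]:
    u,v,r=map(int,a.split(","))
    low=(h[...,1]<60).astype(np.uint8); dark=((h[...,2]<75)&(h[...,1]<110)).astype(np.uint8)
    for nm,m,z in(("body",low,.051),("shank",dark,.095)):
        k=np.zeros_like(m); k[max(v-r,0):v+r,u-r:u+r]=m[max(v-r,0):v+r,u-r:u+r]
        c=max(cv2.findContours(k,cv2.RETR_EXTERNAL,cv2.CHAIN_APPROX_NONE)[0],key=cv2.contourArea)
        P=np.array([onz(s,p,z)[:2]*1000 for p in c.reshape(-1,2)],np.float32)
        print(a,nm,"px",c.reshape(-1,2).min(0),c.reshape(-1,2).max(0),"rect",cv2.minAreaRect(P),"circ",cv2.minEnclosingCircle(P))
E
python3 sk.py w7 229,151,24 245,40,28
python3 - <<'E'
import cv2
a=cv2.imread("pics/w7.png"); h=cv2.cvtColor(a,cv2.COLOR_BGR2HSV)[...,2]
for v in range(134,172,2): print(v,' '.join('%3d'%x for x in h[v,208:250:2]))
E
```

```text
229,151,24 body px [212 132] [245 166] rect ((456.26934814453125, -238.831298828125), (34.8476676940918, 34.12145233154297), 0.6197559833526611) circ ((456.28973388671875, -239.1683349609375), 18.550691604614258)
229,151,24 shank px [218 144] [234 163] rect ((457.5845031738281, -239.62063598632812), (16.80574607849121, 14.273268699645996), 0.634860634803772) circ ((457.5882263183594, -239.95736694335938), 10.809652328491211)
245,40,28 body px [225  18] [262  65] rect ((557.1092529296875, -253.73216247558594), (40.32838821411133, 34.897178649902344), 0.6854020357131958) circ ((557.3139038085938, -253.1904296875), 20.916259765625)
245,40,28 shank px [235  36] [250  48] rect ((547.7291870117188, -253.61532592773438), (12.447216987609863, 8.256016731262207), 86.37425231933594) circ ((547.9439697265625, -253.49395751953125), 7.145698547363281)
134 156 156 154 152 153 154 105 110 131 148 156 143 133 120  69  69 150 157 156 156 156
136 157 157 154 154 151 104 139 141 141 140 139 140 141 142 134  80  57 150 157 156 156
138 157 157 154 151 125 142 143 143 143 143 144 144 144 145 145 146 113  
[... 722 characters left out ...]
 157 158 198 142 211  92  69  71  72  76  75  73  66  56 192 204 208 162 102 152 154
158 157 157 204 130 151  87  68  70  72  73  70  72  63  95 188 199 205 156 124 156 154
160 156 158 203 196 164  85  72 109 113 108 109 112 100 181 190 201 207 120 151 155 155
162 158 155 154 203 201  94  66 112 110 103 108 111 107 200 205 208 140 127 155 155 155
164 158 154 153 202 202 173 178 197 197 197 198 199 199 206 196 137 147 155 155 154 155
166 158 154 153 202 200 201 201 199 178 187 183 182 175 197 152 153 153 154 155 153 155
168 158 154 152 202 200 200 200 200 200 200 200 201 200 202 152 153 153 154 154 154 156
170 159 156 154 204 202 202 201 201 202 201 200 202 201 203 151 153 153 153 153 153 156
```

```bash
python3 -c "
from h import *
go([456.5,-239,120]); go([456.5,-239,57]);print(np.round(pose()[1],3))"
```

```text
[ 79.6  34.8 -22. ] ('tooly heading', np.float64(0.8)) tcp [ 419.4 -261.1  198.5] clk 14.12 j6 99.9 F [ 0.1 -0.3 -0.8] open 87.8
[142.6  32.7 -22.3] ('tooly heading', np.float64(0.8)) tcp [ 419.4 -261.1  198.5] clk 14.12 j6 99.9 F [ 0.1 -0.3 -0.8] open 87.8
[[ 0.033  0.999  0.014]
 [-0.005  0.014 -1.   ]
 [-0.999  0.033  0.005]]
```

Call:
arm_command(
  commands=[20,35,-22,0,100,35,0,0,0,100,25,0,0,0,100,0,0,0,0,100],
)

```text
clock: 14.62
tool_pos: [0.457, -0.2399, 0.1188]
orientation: [79.6, 88.0, -8.7]
force: [0.0, 0.5, 0.3]
opening: 0.0876
```

```bash
python3 -c "
from h import *
go([456.5,-239,57],0.5);print(np.round(pose()[1],3))"
```

```text
[61.7 -2.6 -1.3] ('tooly heading', np.float64(1.7)) ('turn', np.float64(1.2)) tcp [ 457.  -239.9  118.8] clk 14.62 j6 97.4 F [0.  0.5 0.3] open 87.6
[[ 0.035  0.999  0.029]
 [-0.005  0.029 -1.   ]
 [-0.999  0.035  0.006]]
```

Call:
arm_command(
  commands=[25,-2,-1,1,100,24,0,0,0,100,10,0,0,0,100,0,0,0,0,60],
)

```text
clock: 15.12
tool_pos: [0.4593, -0.2409, 0.0631]
orientation: [78.9, 87.6, -10.0]
force: [1.2, 0.4, 1.1]
opening: 0.082
```

```bash
python3 -c "
from h import *
go([456.5,-239,57],0.5)"
```

```text
[ 5.9 -3.  -2. ] ('tooly heading', np.float64(1.1)) ('turn', np.float64(0.6)) tcp [ 459.3 -240.9   63.1] clk 15.12 j6 96.7 F [1.2 0.4 1.1] open 82.0
```

Call:
arm_command(
  commands=[6,-3,-2,0.5,50,0,0,0,0,35,0,0,0,0,30,0,0,0,0,30],
)

```text
clock: 15.62
tool_pos: [0.4578, -0.2392, 0.0592]
orientation: [79.2, 87.4, -10.1]
force: [0.4, 0.1, 0.1]
opening: 0.0431
```

```bash
python3 w.py w8
python3 - <<'E'
from h import *
import pickle
go([456.5,-239,57],0.5);print(np.round(pose()[1],3))
s=pickle.load(open("w8.pkl","rb")); h=cv2.cvtColor(s["frame"],cv2.COLOR_BGR2HSV)
print(proj(s,[[.4565,-.239,.095],[.4565,-.239,.051],[.4735,-.239,.051],[.4635,-.239,.095],[.4635,-.239,.051]]))
c=s["frame"][180:320,180:320]; cv2.imwrite("pics/g1.png",cv2.resize(c,(560,560),interpolation=cv2.INTER_NEAREST))
E
```

```text
[ 2.2 -1.5 -0.3] ('tooly heading', np.float64(0.6)) ('turn', np.float64(0.1)) tcp [ 457.9 -239.2   59.2] clk 15.68 j6 96.0 F [ 0.1 -0.7  0.4] open 39.0
[[ 0.045  0.999  0.011]
 [-0.008  0.011 -1.   ]
 [-0.999  0.045  0.009]]
[[250.88620883 277.02531454]
 [250.10097046 239.3365042 ]
 [250.42071413 212.76436826]
 [251.06652791 263.34055449]
 [250.23081891 228.5455142 ]]
```

Call:
arm_command(
  commands=[2,-1,0,0,0,0,0,0,0,0,0,0,0,0,0,0,0,0,0,0],
)

```text
clock: 16.18
tool_pos: [0.457, -0.2391, 0.0572]
orientation: [79.5, 87.4, -9.9]
force: [-0.1, 0.8, 0.9]
opening: 0.0137
```

```bash
python3 w.py w8
python3 - <<'E'
from h import *
import pickle
go([456.5,-239,57],0.5);print(np.round(pose()[1],3))
s=pickle.load(open("w8.pkl","rb")); g=cv2.cvtColor(s["frame"],cv2.COLOR_BGR2GRAY)
# scan column along shank/body front
print(' '.join('%d'%x for x in g[195:300:2,250]))
print(' '.join('%d'%x for x in g[195:300:2,232]))
print("row 225",' '.join('%d'%x for x in g[225,210:292:2]))
c=s["frame"][180:320,180:320]; cv2.imwrite("pics/g1.png",cv2.resize(c,(560,560),interpolation=cv2.INTER_NEAREST))
E
```

```text
[ 0.2 -0.5 -0.1] ('tooly heading', np.float64(0.6)) ('turn', np.float64(0.1)) tcp [ 457.  -239.1   57.2] clk 16.23 j6 96.0 F [0.  0.8 1. ] open 13.9
[[ 0.045  0.999  0.011]
 [-0.008  0.011 -1.   ]
 [-0.999  0.045  0.008]]
153 111 77 78 77 119 47 78 75 117 130 126 123 127 127 124 125 126 58 37 37 38 37 38 38 39 38 38 38 38 38 38 39 40 37 42 48 59 67 74 77 77 84 81 84 83 70 58 133 194 153 124 137
127 126 127 128 129 71 74 72 77 52 73 73 114 127 126 124 113 38 25 12 13 18 21 16 17 18 19 19 18 19 17 21 16 16 19 42 50 60 67 74 77 78 83 80 83 83 66 62 47 33 34 33 34
row 225 127 127 128 129 128 126 116 66 113 124 124 124 124 124 122 123 123 124 124 124 124 124 124 124 124 123 124 125 125 125 125 123 75 110 194 195 199 201 200 203 154
```

Call:
arm_command(
  commands=[-25,0,0,0,0,-55,0,0,0,0,-10,10,-56,0,0,0,10,-56,0,0,0,10,-56,0,0],
)

```text
clock: 16.85
tool_pos: [0.4805, -0.0693, 0.1485]
orientation: [80.9, 87.5, -9.0]
force: [1.4, 0.1, -1.3]
opening: 0.0139
```

Call:
arm_command(
  commands=[0,10,-56,0,0,0,10,-56,0,0,0,10,-56,0,0,0,0,0,9.6,0,0,0,0,9.6,0],
)

```text
clock: 17.48
tool_pos: [0.5098, 0.1085, 0.1478]
orientation: [100.3, 87.6, -9.0]
force: [-0.9, -0.2, -1.6]
opening: 0.0137
```

```bash
cat > nt.py <<'E'
from h import *
import sys
m=np.array(eval(sys.argv[1])); up=np.array(eval(sys.argv[2])); z=float(sys.argv[3]); yaw=float(sys.argv[4])
nut=np.array([524.3,162.8,30+z])
t,R,o=pose(); c=t+R@m; a=R@up
print("mouth rel nut",np.round(c-nut+[0,0,z],1),"tilt",np.round(a[:2],3)); go(t+nut-c,yaw)
E
python3 nt.py "[42.1,-3.4,-.75]" "[-.999,.045,.008]" 60 -18.6
```

```text
Traceback (most recent call last):
  File "nt.py", line 1, in <module>
    from h import *
  File "h.py", line 1, in <module>
    from plant import *
  File "scipy/spatial/_ckdtree.pyx", line 11, in init scipy.spatial._ckdtree
  File "nt.py", line 3, in <module>
    m=np.array(eval(sys.argv[1])); up=np.array(eval(sys.argv[2])); z=float(sys.argv[3]); yaw=float(sys.argv[4])
      ^^
NameError: name 'np' is not defined
```

Name clash (`nt.py` shadows a standard module); I'll rename it.

```bash
mv nt.py nutgo.py; rm -rf __pycache__; python3 nutgo.py "[42.1,-3.4,-.75]" "[-.999,.045,.008]" 60 -18.6
```

```text
mouth rel nut [-15.6 -52.7  75.6] tilt [-0.002 -0.016]
[ 15.9  -3.3 -54.8] ('tooly heading', np.float64(-19.3)) ('turn', np.float64(-0.7)) tcp [509.8 108.5 147.8] clk 17.48 j6 34.5 F [-0.9 -0.2 -1.6] open 13.7
```

Call:
arm_command(
  commands=[0,-3,-52,-0.7,0,20,0,-3,0,0,12,0,0,0,0,0,0,0,0,0],
)

```text
clock: 17.98
tool_pos: [0.5261, 0.1623, 0.1141]
orientation: [97.8, 87.6, -10.9]
force: [-0.6, -0.1, -1.8]
opening: 0.0139
```

```bash
python3 nutgo.py "[42.1,-3.4,-.75]" "[-.999,.045,.008]" 22 -18.6
```

```text
mouth rel nut [ 0.5  1.  41.9] tilt [-0.    -0.014]
[19.9 -1.   1.2] ('tooly heading', np.float64(-18.7)) ('turn', np.float64(-0.1)) tcp [526.1 162.3 114.1] clk 17.98 j6 30.9 F [-0.6 -0.1 -1.8] open 13.9
```

Call:
arm_command(
  commands=[10,-0.5,0.5,0,0,10,-0.5,0.5,0,0,0,0,0,0,0],
)

```text
clock: 18.35
tool_pos: [0.5257, 0.1605, 0.0936]
orientation: [98.6, 87.6, -10.2]
force: [-1.0, -0.0, -3.0]
opening: 0.0139
```

```bash
python3 nutgo.py "[42.1,-3.4,-.75]" "[-.999,.045,.008]" 16 -18.6
```

```text
mouth rel nut [ 0.2 -0.8 21.4] tilt [-0.001 -0.015]
[ 5.4 -0.6 -0.7] ('tooly heading', np.float64(-18.8)) ('turn', np.float64(-0.2)) tcp [525.7 160.5  93.6] clk 18.35 j6 30.8 F [-1. -0. -3.] open 13.9
```

Call:
arm_command(
  commands=[5,-0.6,-0.7,0,0,3,0,0,0,0,3,0,0,0,0,3,0,0,0,0,0,0,0,0,0],
)

```text
clock: 18.98
tool_pos: [0.5285, 0.1613, 0.0866]
orientation: [99.9, 87.2, -8.7]
force: [-0.1, 0.3, -2.1]
opening: 0.0138
```

```bash
python3 nutgo.py "[42.1,-3.4,-.75]" "[-.999,.045,.008]" 0 -18.6
```

```text
mouth rel nut [ 3.2  0.  14.4] tilt [-0.008 -0.015]
[14.2 -3.7  1.2] ('tooly heading', np.float64(-18.6)) ('turn', np.float64(0.0)) tcp [528.5 161.3  86.6] clk 18.98 j6 30.6 F [-0.1  0.3 -2.1] open 13.8
```

Call:
arm_command(
  commands=[-3,-3.5,1,0,0,0,0,0,0,0,3,-0.7,0,0,0,3,-0.7,0,0,0,3,-0.7,0,0,0],
)

```text
clock: 19.6
tool_pos: [0.5254, 0.1624, 0.0856]
orientation: [99.9, 86.9, -8.5]
force: [-13.2, -3.7, 38.9]
opening: 0.0139
```

```bash
python3 nutgo.py "[42.1,-3.4,-.75]" "[-.999,.045,.008]" 0 -18.6
```

```text
mouth rel nut [ 0.3  1.1 13.4] tilt [-0.013 -0.014]
[13.3 -0.7  1.3] ('tooly heading', np.float64(-18.4)) ('turn', np.float64(0.2)) tcp [525.4 162.4  85.6] clk 19.6 j6 30.0 F [-13.2  -3.7  38.9] open 13.9
```

Call:
arm_command(
  commands=[0,-0.7,1.3,-7.5,0,1,-0.2,0,-7.5,0,1.5,-0.3,0,-7.5,0,2,-0.3,0,-7.5,0,3,-0.5,0,0,0],
)

```text
clock: 20.23
tool_pos: [0.5281, 0.1628, 0.0853]
orientation: [72.1, 86.3, -5.1]
force: [-8.6, -2.6, 30.6]
opening: 0.0141
```

```bash
python3 nutgo.py "[42.1,-3.4,-.75]" "[-.999,.045,.008]" 0 11.4
```

```text
mouth rel nut [ 3.1 -0.3 13.1] tilt [-0.018  0.008]
[12.9 -3.7 -1.2] ('tooly heading', np.float64(12.9)) ('turn', np.float64(1.5)) tcp [528.1 162.8  85.3] clk 20.23 j6 60.8 F [-8.6 -2.6 30.6] open 14.1
```

Call:
arm_command(
  commands=[-3,-3.7,-1.2,1.5,0,0,0,0,0,0,2.5,-0.5,0,0,0,2.5,-0.5,0,0,0,2,-0.5,0,0,0],
)

```text
clock: 20.85
tool_pos: [0.5253, 0.1638, 0.0854]
orientation: [74.6, 86.0, -4.0]
force: [-11.8, -1.3, 28.4]
opening: 0.0138
```

```bash
python3 nutgo.py "[42.1,-3.4,-.75]" "[-.999,.045,.008]" 0 11.4
```

```text
mouth rel nut [ 0.4  0.9 13.1] tilt [-0.023  0.006]
[13.1 -1.4  0.5] ('tooly heading', np.float64(11.5)) ('turn', np.float64(0.1)) tcp [525.3 163.8  85.4] clk 20.85 j6 58.8 F [-11.8  -1.3  28.4] open 13.8
```

Call:
arm_command(
  commands=[-40,0,0,0,0,-25,0,0,10.7,0,0,-9,57,0,0,0,-9,57,0,0,0,-9,57,0,0],
)

```text
clock: 21.48
tool_pos: [0.4935, -0.0084, 0.1479]
orientation: [83.2, 86.3, -6.1]
force: [1.8, -0.5, -1.2]
opening: 0.014
```

Call:
arm_command(
  commands=[0,-9,57,0,0,0,-9,57,0,0,0,-9,57,0,0,0,-9,40,0,0,0,0,0,0,0],
)

```text
clock: 22.1
tool_pos: [0.4544, -0.2287, 0.1427]
orientation: [83.8, 86.8, -5.7]
force: [-0.1, 1.1, -1.7]
opening: 0.014
```

```bash
cat > mg.py <<'E'
from h import *
import sys
m,up,tg=[np.array(eval(a)) for a in sys.argv[1:4]]; yaw=float(sys.argv[4])
t,R,o=pose(); c=t+R@m
print("mouth",np.round(c,1),"minus target",np.round(c-tg,1),"tilt",np.round((R@up)[:2],3)); go(t+tg-c,yaw)
E
python3 mg.py "[42.1,-3.4,-.75]" "[-.999,.045,.008]" "[456,-239,40]" 0.6
```

```text
mouth [ 453.4 -228.3  100.5] minus target [-2.6 10.7 60.5] tilt [-0.011 -0.002]
[60.6 -0.9 10.4] ('tooly heading', np.float64(0.6)) ('turn', np.float64(-0.0)) tcp [ 454.4 -228.7  142.7] clk 22.1 j6 95.0 F [-0.1  1.1 -1.7] open 14.0
```

Call:
arm_command(
  commands=[20,-1,10,0,0,22,0,0,0,0,20,-1,0,0,0,0,0,0,0,0],
)

```text
clock: 22.6
tool_pos: [0.4546, -0.2377, 0.0767]
orientation: [85.0, 87.0, -4.5]
force: [0.2, 0.6, -1.4]
opening: 0.0139
```

```bash
python3 mg.py "[42.1,-3.4,-.75]" "[-.999,.045,.008]" "[456,-239,15]" 0.6
```

```text
mouth [ 453.4 -237.2   34.5] minus target [-2.6  1.8 19.5] tilt [-0.007 -0.004]
[19.6  1.5  1.8] ('tooly heading', np.float64(0.5)) ('turn', np.float64(-0.1)) tcp [ 454.6 -237.7   76.7] clk 22.6 j6 96.3 F [ 0.2  0.6 -1.4] open 13.9
```

Call:
arm_command(
  commands=[12,1,1.5,0,0,4,0,0,0,0,1.5,0,0,0,0,1,0,0,0,0],
)

```text
clock: 23.1
tool_pos: [0.4582, -0.2387, 0.0586]
orientation: [84.8, 86.9, -4.6]
force: [-0.1, 0.6, -1.2]
opening: 0.0138
```

```bash
python3 mg.py "[42.1,-3.4,-.75]" "[-.999,.045,.008]" "[456,-239,15]" 0.6
```

```text
mouth [ 457.1 -238.1   16.3] minus target [1.1 0.9 1.3] tilt [-0.009 -0.003]
[ 1.3 -1.2  0.9] ('tooly heading', np.float64(0.6)) ('turn', np.float64(-0.0)) tcp [ 458.2 -238.7   58.6] clk 23.1 j6 96.4 F [-0.1  0.6 -1.2] open 13.8
```

Call:
arm_command(
  commands=[1.2,0,0,0,0,0.7,0,0,0,0,0,0,0,0,25,0,0,0,0,40,0,0,0,0,60],
)

```text
clock: 23.72
tool_pos: [0.4592, -0.239, 0.0578]
orientation: [84.4, 86.7, -5.0]
force: [-0.8, -1.2, 0.6]
opening: 0.0364
```

Call:
arm_command(
  commands=[-30,0,0,0,60,-30,0,0,0,100,-30,0,0,0,100,-30,-10,0,0,100,0,0,0,0,100],
)

```text
clock: 24.35
tool_pos: [0.442, -0.2386, 0.1808]
orientation: [84.1, 86.8, -5.3]
force: [-0.1, -0.3, 0.3]
opening: 0.0849
```

```bash
python3 w.py w9; python3 sk.py w9 229,151,1 2>/dev/null
python3 - <<'E'
from h import *
import pickle
go([520,-254,150],0); print(np.round(pose()[1],3)); s=pickle.load(open("w9.pkl","rb"))
print(proj(s,[[.456,-.239,.095],[.456,-.239,.051],[.557,-.254,.095],[.557,-.254,.051]]))
E
```

```text
[33.8 76.5 16.3] ('tooly heading', np.float64(0.6)) ('turn', np.float64(0.6)) tcp [ 441.6 -238.4  179.5] clk 24.4 j6 96.6 F [-0.5  0.3 -0.7] open 86.1
[[ 0.054  0.998  0.01 ]
 [-0.005  0.011 -1.   ]
 [-0.999  0.054  0.005]]
[[250.52308177 187.23954271]
 [250.21232987 177.60794355]
 [271.43774878  59.60820596]
 [267.80916076  69.21895207]]
```

```bash
python3 sk.py w9 250,180,24 269,64,28
python3 - <<'E'
import cv2
h=cv2.cvtColor(cv2.imread("pics/w9.png"),cv2.COLOR_BGR2GRAY)
for v in range(40,92,3): print(v,' '.join('%3d'%x for x in h[v,244:296:2]))
E
```

```text
250,180,24 body px [232 157] [267 196] rect ((456.4876708984375, -238.03347778320312), (36.978389739990234, 36.305931091308594), 45.716941833496094) circ ((456.55523681640625, -238.18870544433594), 19.94537353515625)
250,180,24 shank px [243 173] [257 195] rect ((458.7266540527344, -238.54562377929688), (19.162113189697266, 11.845671653747559), 0.9374772906303406) circ ((458.7271728515625, -238.57888793945312), 11.246576309204102)
269,64,28 body px [248  47] [287  90] rect ((557.319091796875, -253.67654418945312), (36.76443862915039, 35.62998962402344), 0.6271358132362366) circ ((557.6420288085938, -253.3397216796875), 19.479745864868164)
269,64,28 shank px [260  56] [277  75] rect ((550.8011474609375, -249.8608856201172), (15.328557014465332, 10.39389419555664), 54.31533432006836) circ ((552.6819458007812, -251.09820556640625), 8.125727653503418)
40 186 188 189 190 192 190 189 187 188 189 189 188 185 183 184 185 187 188 189 190 192 193 192 189 192 194
43 186 188 189 191 192 190 189 186 188 189 189 187 184 184 185 185 188 189 189 191 192 193 192 189 192 195
46 187 188 189 191 192 190
[... 985 characters left out ...]
26  27  28  30  28 185 202 201 201 202 166 192 193 195 195
76 136 141 123 134 201 198 198 198 200 184 184 184 185 188 157 183 192 200 201 203 155 188 192 194 195 195
79 135 140 146  57 141 204 201 200 201 186 188 188 188 188 188 189 187 199 202 194 173 192 192 194 195 195
82 153 138 143 112  48 147 203 203 201 201 199 200 200 200 200 200 200 204 152 173 183 191 191 193 195 195
85 190 188 153 142  94  48  70 112 193 206 204 203 203 204 205 203 173 138 184 183 193 190 192 194 195 195
88 189 191 193 196 155 136  89  52  53  87  68  87 103  97  61  82 170 181 182 196 193 190 192 194 195 195
91 189 191 193 192 189 189 190 180 176 150 106 103 126 173 177 178 177 179 193 195 193 190 192 194 195 195
```

```bash
python3 - <<'E'
from h import *
import pickle
s=pickle.load(open("w9.pkl","rb")); g=cv2.cvtColor(s["frame"],cv2.COLOR_BGR2GRAY)
m=((g>94)&(g<121)).astype(np.uint8); k=np.zeros_like(m); k[46:72,258:284]=m[46:72,258:284]; k=cv2.morphologyEx(k,cv2.MORPH_OPEN,np.ones((3,3)))
c=max(cv2.findContours(k,0,1)[0],key=cv2.contourArea); P=np.array([onz(s,p,.095)[:2]*1000 for p in c.reshape(-1,2)],np.float32)
print("top face",cv2.minAreaRect(P))
# body lower half ring: fit circle to bottom rim of bright top ring, z=.051
b=(cv2.cvtColor(s["frame"],cv2.COLOR_BGR2HSV)[...,1]<45).astype(np.uint8)
pts=[]
for v in range(60,86,2):
    r=np.where((b[v,240:300]>0)&(g[v,240:300]>120))[0]+240; pts+=[(r.min(),v),(r.max(),v)]
Q=np.array([onz(s,p,.051)[:2]*1000 for p in pts]); A=np.c_[2*Q,np.ones(len(Q))]; x=np.linalg.lstsq(A,(Q**2).sum(1),rcond=None)[0]; print("circle",x[:2],np.sqrt(x[2]+x[:2]@x[:2]))
E
python3 -c "
from h import *
go([557,-253.5,120],-8)"
```

```text
top face ((558.5142211914062, -253.90846252441406), (12.924993515014648, 12.937906265258789), 84.27010345458984)
circle [ 558.1888811  -253.78337925] 16.999005187879636
[ 65.7 111.8  16. ] ('tooly heading', np.float64(0.6)) ('turn', np.float64(8.6)) tcp [ 441.6 -238.4  179.5] clk 24.4 j6 96.6 F [-0.5  0.3 -0.7] open 86.1
```

Call:
arm_command(
  commands=[5,57,8,0,100,0,57,8,6.4,100,25,0,0,0,100,20,0,0,0,100,0,0,0,0,100],
)

```text
clock: 25.02
tool_pos: [0.5604, -0.2533, 0.1295]
orientation: [92.3, 87.2, -3.7]
force: [-0.8, 0.5, 0.3]
opening: 0.0876
```

```bash
python3 -c "
from h import *
go([558,-253.7,120],-5.8);go([558,-253.7,57],-5.8)"
```

```text
[ 9.4 -2.8  0.7] ('tooly heading', np.float64(-6.1)) ('turn', np.float64(-0.3)) tcp [ 560.4 -253.3  129.5] clk 25.02 j6 90.3 F [-0.8  0.5  0.3] open 87.6
[72.3 -5.8  0.8] ('tooly heading', np.float64(-6.1)) ('turn', np.float64(-0.3)) tcp [ 560.4 -253.3  129.5] clk 25.02 j6 90.3 F [-0.8  0.5  0.3] open 87.6
```

Call:
arm_command(
  commands=[22,-3,0.5,0,100,22,-2,0,0,100,20,-3,0,0,60,0,0,0,0,40],
)

```text
clock: 25.52
tool_pos: [0.5559, -0.2534, 0.0649]
orientation: [91.5, 87.2, -4.5]
force: [0.1, 0.2, 0.6]
opening: 0.0731
```

```bash
python3 -c "
from h import *
go([558,-253.7,57],-5.8)"
```

```text
[8.  1.8 0.1] ('tooly heading', np.float64(-6.0)) ('turn', np.float64(-0.2)) tcp [ 555.9 -253.4   64.9] clk 25.52 j6 90.3 F [0.1 0.2 0.6] open 73.1
```

Call:
arm_command(
  commands=[8,1,0,0,30,0,0,0,0,25,0,0,0,0,25,0,0,0,0,25,0,0,0,0,25],
)

```text
clock: 26.15
tool_pos: [0.5595, -0.254, 0.0601]
orientation: [90.6, 86.9, -5.3]
force: [-0.2, -0.5, 0.2]
opening: 0.0247
```

```bash
cat > fr.py <<'E'
from h import *
import sys
X=np.array([float(sys.argv[1]),float(sys.argv[2])]); hd=np.radians(float(sys.argv[3])); d=np.array([np.cos(hd),np.sin(hd)])
s=cam("wrist"); g=cv2.cvtColor(s["frame"],cv2.COLOR_BGR2GRAY); go(np.r_[X,57],float(sys.argv[3])); print(np.round(pose()[1],3))
f=lambda k,z:proj(s,np.r_[X+d*k,z]/1000)[0]
print("pred body front 18:",f(18,51),"+1mm",f(19,51),"shank front 7 at body top:",f(7,51),"shank top front",f(7,95))
u=int(round(f(12,51)[0])); v0=int(f(18,51)[1])-12
print("col",u,"from",v0,' '.join('%d'%x for x in g[v0:v0+50,u]))
v=int(round(f(10,51)[1])); print("row",v,"from",u-40,' '.join('%d'%x for x in g[v,u-40:u+41]))
e=np.array([-d[1],d[0]]); print("pred side edges at k=10", [proj(s,np.r_[X+d*10+e*q,51]/1000)[0][0] for q in(15,-15)])
E
python3 fr.py 558 -253.7 -5.8
```

```text
[ 3.  -1.7 -0.2] ('tooly heading', np.float64(-6.0)) ('turn', np.float64(-0.2)) tcp [ 559.5 -254.    60.1] clk 26.2 j6 90.3 F [-0.3  0.3  0.6] open 23.2
[[ 0.054  0.993 -0.104]
 [-0.005 -0.104 -0.995]
 [-0.999  0.054 -0.001]]
pred body front 18: [250.11093465 211.10358752] +1mm [250.10688133 209.50174352] shank front 7 at body top: [250.15481607 228.44523451] shank top front [250.09841998 262.14863806]
col 250 from 199 83 81 84 121 78 52 79 84 82 81 102 155 142 136 134 132 129 131 133 134 134 131 129 131 132 131 132 134 85 45 41 40 41 43 42 41 41 42 41 41 41 42 41 42 42 42 41 42 42 41
row 224 from 210 134 134 133 133 133 133 133 134 135 134 135 137 138 111 77 78 115 127 130 130 129 129 129 129 128 130 129 129 130 131 130 131 131 130 131 132 131 132 131 132 131 131 131 132 132 130 132 131 131 131 130 130 130 130 130 131 130 130 130 130 130 130 130 131 129 110 75 96 204 212 207 204 204 205 205 206 207 210 211 162 141
pred side edges at k=10 [np.float64(225.33132727252692), np.float64(274.96619722303694)]
```

Call:
arm_command(
  commands=[3,-0.8,0,0,25,0,0,0,0,0,0,0,0,0,0,0,0,0,0,0],
)

```text
clock: 26.7
tool_pos: [0.5589, -0.254, 0.0569]
orientation: [90.6, 86.9, -5.4]
force: [0.4, 0.1, 1.7]
opening: 0.0142
```

```bash
python3 fr.py 558.7 -253.8 -5.8
```

```text
[-0.1 -0.2 -0.1] ('tooly heading', np.float64(-6.0)) ('turn', np.float64(-0.2)) tcp [ 558.9 -254.    56.9] clk 26.75 j6 90.3 F [ 0.1 -0.4  0.8] open 13.6
[[ 0.054  0.993 -0.104]
 [-0.005 -0.104 -0.995]
 [-0.999  0.054 -0.001]]
pred body front 18: [250.13164945 210.45859642] +1mm [250.12760616 208.82433875] shank front 7 at body top: [250.17540894 228.14572665] shank top front [250.12796363 262.6084278 ]
col 250 from 198 78 78 78 79 101 93 53 67 82 81 82 89 139 137 135 135 132 129 129 131 132 132 132 129 128 131 131 129 131 134 73 36 39 39 41 39 40 39 40 41 41 40 41 41 41 42 40 39 40 41
row 223 from 210 133 133 133 132 132 131 132 132 133 135 135 137 127 84 70 94 122 131 132 131 131 130 131 130 131 131 132 131 131 132 131 132 131 131 131 131 131 130 131 132 131 131 131 131 130 131 131 131 131 131 131 131 130 130 131 130 130 131 131 130 131 131 133 126 99 70 82 183 209 207 205 204 202 203 204 205 206 206 209 210 161
pred side edges at k=10 [np.float64(224.86986035367133), np.float64(275.4691730863853)]
```

Call:
arm_command(
  commands=[-25,0,0,0,0,-55,0,0,0,0,-10,-11,-56,0,0,0,-11,-58,0,0,0,-11,-58,0,0],
)

```text
clock: 27.38
tool_pos: [0.5382, -0.0779, 0.1461]
orientation: [92.3, 87.1, -4.2]
force: [0.4, 0.7, -1.9]
opening: 0.0139
```

Call:
arm_command(
  commands=[0,-11,-58,0,0,0,-11,-58,0,0,0,-11,-58,0,0,0,0,0,6.3,0,0,0,0,6.3,0],
)

```text
clock: 28.0
tool_pos: [0.5223, 0.109, 0.1447]
orientation: [106.3, 87.0, -2.7]
force: [-0.1, -0.5, -1.3]
opening: 0.0137
```

```bash
python3 nutgo.py "[41.8,-2.5,-.14]" "[-.999,.054,-.001]" 45 -18.6
```

```text
mouth rel nut [ -2.2 -53.   72.9] tilt [-0.    -0.014]
[ 27.8 -16.6 -50.4] ('tooly heading', np.float64(-19.0)) ('turn', np.float64(-0.4)) tcp [522.3 109.  144.7] clk 28.0 j6 35.4 F [-0.1 -0.5 -1.3] open 13.7
```

Call:
arm_command(
  commands=[0,-17,-50,-0.4,0,15,-1,-2,0,0,18,-1,0,0,0,0,0,0,0,0],
)

```text
clock: 28.5
tool_pos: [0.5217, 0.1658, 0.1098]
orientation: [105.3, 87.1, -3.4]
force: [0.1, -0.6, -0.9]
opening: 0.0135
```

```bash
python3 nutgo.py "[41.8,-2.5,-.14]" "[-.999,.054,-.001]" 18 -18.6
```

```text
mouth rel nut [-2.9  3.8 38. ] tilt [ 0.002 -0.013]
[20.1  3.   2.9] ('tooly heading', np.float64(-18.7)) ('turn', np.float64(-0.1)) tcp [521.7 165.8 109.8] clk 28.5 j6 30.0 F [ 0.1 -0.6 -0.9] open 13.5
```

Call:
arm_command(
  commands=[8,2,2,0,0,8,1,1,0,0,3,0,0,0,0,0,0,0,0,0],
)

```text
clock: 29.0
tool_pos: [0.5252, 0.1608, 0.0907]
orientation: [105.8, 87.1, -2.9]
force: [0.8, -0.4, -2.1]
opening: 0.0138
```

```bash
python3 nutgo.py "[41.8,-2.5,-.14]" "[-.999,.054,-.001]" 10 -18.6
```

```text
mouth rel nut [ 0.7 -1.2 18.9] tilt [ 0.001 -0.014]
[ 8.8 -1.5 -0.8] ('tooly heading', np.float64(-18.8)) ('turn', np.float64(-0.2)) tcp [525.2 160.8  90.7] clk 29.0 j6 30.5 F [ 0.8 -0.4 -2.1] open 13.8
```

Call:
arm_command(
  commands=[2,-1.5,-0.8,0,0,2.5,-0.6,0,0,0,2.5,-0.6,0,0,0,2.5,-0.6,0,0,0,2.5,-0.6,0,0,0],
)

```text
clock: 29.62
tool_pos: [0.5234, 0.1622, 0.0796]
orientation: [104.9, 86.9, -3.7]
force: [3.4, -6.0, 2.1]
opening: 0.0137
```

```bash
python3 nutgo.py "[41.8,-2.5,-.14]" "[-.999,.054,-.001]" 0 -18.6
```

```text
mouth rel nut [-1.   0.2  7.7] tilt [-0.002 -0.013]
[ 7.8  0.6 -0. ] ('tooly heading', np.float64(-18.7)) ('turn', np.float64(-0.1)) tcp [523.4 162.2  79.6] clk 29.62 j6 29.9 F [ 3.4 -6.   2.1] open 13.7
```

Call:
arm_command(
  commands=[3,0.4,0,0,0,3,0,0,0,0,2,0,0,0,0,1.5,0,0,0,0],
)

```text
clock: 30.12
tool_pos: [0.5244, 0.1619, 0.0718]
orientation: [104.1, 86.9, -4.5]
force: [-11.1, -1.9, 26.0]
opening: 0.0135
```

```bash
python3 nutgo.py "[41.8,-2.5,-.14]" "[-.999,.054,-.001]" 0 -18.6
```

```text
mouth rel nut [ 0.  -0.1 -0.1] tilt [-0.002 -0.012]
[-0.1 -0.1 -0.1] ('tooly heading', np.float64(-18.6)) ('turn', np.float64(-0.0)) tcp [524.4 161.9  71.8] clk 30.12 j6 29.9 F [-11.1  -1.9  26. ] open 13.5
```

Call:
arm_command(
  commands=[0.3,0,0,0,0,0.3,0,0,0,0],
)

```text
clock: 30.38
tool_pos: [0.524, 0.1618, 0.072]
orientation: [103.9, 86.9, -4.7]
force: [-0.4, -2.7, 4.3]
opening: 0.0136
```

```bash
python3 nutgo.py "[41.8,-2.5,-.14]" "[-.999,.054,-.001]" 0 -18.6
python3 - <<'E'
from h import *
t=cam("top")["frame"]; s=cam("side")["frame"]
a=cv2.resize(t[140:270,140:340],(480,312),interpolation=cv2.INTER_CUBIC); b=cv2.resize(s[120:320,140:345],(320,312),interpolation=cv2.INTER_CUBIC)
cv2.imwrite("pics/final.png",np.hstack([a,b]))
E
```

```text
mouth rel nut [-0.4 -0.2  0.1] tilt [-0.002 -0.012]
[ 0.1  0.3 -0.3] ('tooly heading', np.float64(-18.6)) ('turn', np.float64(-0.0)) tcp [524.  161.8  72. ] clk 30.38 j6 29.9 F [-0.4 -2.7  4.3] open 13.6
```

View pics/final.png

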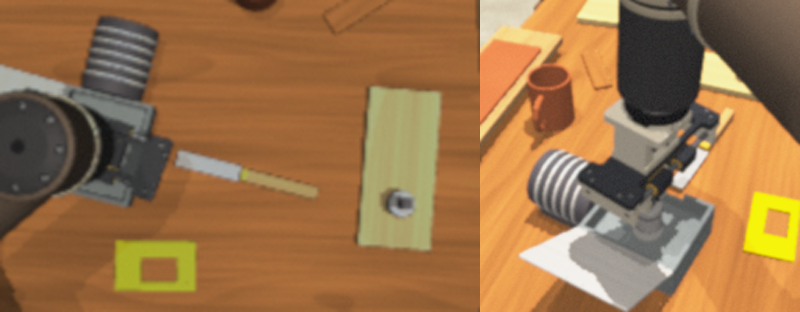

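The picture shows the flap fully back and the knife lying flat. The first socket stands on the board at about (400,203), and the second is held in the box over the nut. I'm handing it in.

```bash
python3 -c "
from plant import *
print(close_job())"
```

```text
the job is handed in; nothing more can be done
None
```

The job is handed in at about 30 s of the 72 s, with the right socket still gripped and pushed fully home on the nut. `close_job` reported no verdict.

**What I did**
- **Flap and knife:** I put the knife blade in the notch, levered the flap up and swung it fully back. I then laid the knife flat on the table.
- **Near socket, (456, -239) mm:** it came to rest about 13 mm above the seat at both likely angles, 30° apart, under about 30–40 N. I judged it too small and stood it upright on the board again.
- **Far socket, (558, -254) mm:** it slid fully onto the nut and is the one still held.

**Last checks**
- **Fit on the nut:** by my estimate from the tool position, the mouth is 0.1 mm above the nut's underside. It is within 0.5 mm of the nut's axis and tilted about 0.012 rad.
- **Grip and push:** the gripper is closed on the shank at 13.6 mm with its 30 N grip. The push on the nut read 26 N when it seated and had eased to about 4 N at hand-in.
- **Scene:** the final picture shows the flap back, the knife flat and untouched, and the other socket upright on the board. The mug and scraper look undisturbed; the rib was only partly in view, and the bowl, tile and spanner were outside it.

**Failed or disagreed:** the first descent to the knife stopped about 10 mm too high and 8 mm to one side, and two presses of the first socket drifted about 3 mm off the axis. I corrected and repeated each. The tool itself ended leaning about 3°, but the socket was gripped at nearly that lean, so it stays upright.

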